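Find the hidden notch of the sewing box and press its catch

TASK

Open the lavender sewing box by its secret catch: put a fingertip on top of its front rail near the brass-capped end, run it along the rail until you find the hidden notch, then press the catch inside the notch all the way down so that the lid pops ajar. Do not pry or push at the lid itself, and leave the spool, jar, scissors and tape case where they are.

Things in the scene. Friction and masses are not known exactly. Their poses are not given: they have to be found in the camera images.
- sewing_box: Fixed sewing box, painted lavender, 390 mm in its y, 207 mm in x; origin at the centre of its underside. Its front wall (-x side, facing the robot) ends in a pale wooden rail along y: centre line x = -100 mm, 14 mm thick, flat top 100 mm above the table, y = -195 to +195 mm, brass cap on the last 12 mm at +y. Behind the rail: a trough 30 mm wide, floor 75 mm above the table, then the lid.
- brass_end (a point): Middle of the rail's top at its brass-capped end (box frame x -100, y +195, z +100 mm), axes as the box. Two dark inlays 48 mm long, at y = -140 and +140 mm of the box, are only decoration, flush with the rail's top; so are joints of under 0.5 mm near y = -85 and +85 mm.
- plain_end (a point): Middle of the rail's top at its other end (box frame x -100, y -195, z +100 mm), axes as the box. The hidden notch is somewhere between: its middle lies between y = -55 and +55 mm of the box, elsewhere every time. It is a gap in the rail 48 mm long in y, upright ends, open to the top, front and back; the only place where a fingertip sinks below the rail's top.
- catch (a joint): How far the dark catch, which fills the notch's bottom (45 mm long), has been pressed down, in m: 0 = up, its top 9 mm below the rail's top; 0.008 = fully down, 17 mm below. It goes straight down against a steady 5 to 8 N, raises the lid by a link, and stays where it is left.
- box_lid: Flat lavender lid with a dark panel, 158 mm (x) by 386 mm (y), 8 mm thick, hinged along its back edge; origin on the hinge line, at the underside, from where the lid runs 158 mm towards -x. Shut, it is level, its front edge 40 mm behind the rail's centre line and its top 85 mm above the table. The pressed catch tilts it up to 0.14 rad, its front edge rising 22 mm.
- spool: loose purple thread spool standing upright, 32 mm diameter, 58 mm tall, origin at the centre of its underside; leave it alone
- jar: loose glass jar with white cap, 60 mm diameter, 85 mm tall, origin at the centre of its underside; leave it alone
- scissors: loose scissors lying flat, about 150 mm long, black finger loops towards its -x, blades towards +x, origin on the underside between blades and loops; leave it alone
- tape_case: loose round yellow tape-measure case lying flat, 54 mm diameter, 19 mm tall, origin at the centre of its underside; leave it alone

How it is judged:
By the outcome, as a careful person would: the job done as asked, in the order asked, and still so for the second after the job is handed in, with the robot touching nothing.
It also fails if it takes over 64 s, if anything falls off the work surface, if the arm or the gripper's body presses on something with over 40 N, if the wrist force passes 120 N, or if a joint passes its speed limit or range.

ROBOT

A 6-joint arm with a two-finger parallel gripper is mounted at the origin on the work surface. World frame = base frame: x ahead of the robot, y to its left, z up, the work surface at z = 0. Lengths are in m, angles in rad, forces in N, time in s.
With the tool pointing down it reaches from about 0.275 to 0.85 m from the base axis. Payload 19 kg.
Tool frame: the origin (TCP) lies at the very end of the fingers, on their centre line; the grasp point (between the pads) lies 19 mm behind it (robot.grip_point_offset is the distance from the TCP to the grasp point, in m); z points along the fingers, y is the direction in which the jaws open and shut (so a half turn about z gives the same grasp; the last joint's range is limited). The gripper opens to 85 mm and grips with 20 to 120 N. Pads are 22 mm wide; open, the fingers measure 114 mm over their backs; the gripper's body (76 mm by 85 mm) begins 54 mm behind the grasp point. The pads swing forward as they close: fully open they stand 13 mm farther back than shut.
Start: joints at [-0.134, 0.15, 1.437, -0, 1.554, -0.134], TCP at [0.575, -0, 0.231] pointing down, gripper open.
Joint ranges: [-2.8, 2.8], [-0.68, 2.1], [0.12, 2.68], [-1.39, 4.53], [0.16, 2.79], [-2.81, 2.81]. Speed limits (rad/s): [1.89, 1.89, 2.22, 3.01, 3.01, 3.01].

INTERFACE

Orientations are given as a unit quaternion [x, y, z, w].
In Python, from cell import telemetry, eyes, robot gives the robot as it stands.
- The arm moves only by the tool servo_tool, never from a script. Its argument "targets" is a list that holds one entry, the list of rows, each a list of 5 numbers: the closure in counts, from 0 (fully open) to 255 (shut), then the shift along the tool's x, y, z in units of 25 mm (1.0 is 25 mm), then the turn about the tool's z in rad. A call has 1 to 12 rows; each row is the pose to reach, as a shift and turn from the pose commanded when the call began, along the tool's axes at that moment; what a row does not reach only later rows make up. A row lasts 1/12 s, in which the tool goes at most 41.7 mm and 7.16 degrees, less where a joint would pass 70% of its speed; a pose out of reach is approached as far as the arm can. A call with a gripper value outside its range is refused whole. The fingers move at their own pace and stop on an object; "grip_force" is the grip in N (left out, the last holds). Time passes only in rows, so rows that repeat a pose let the fingers close. It gives the time, the measured TCP pose, the force and the opening at its end, in the units of the state.
- telemetry.read_state(): the state, without advancing time (a new reading comes with each control period).
- eyes.capture(name): name is "scene" or "side" or "wrist"; returns a dict with "frame" (480x640x3 uint8, red, green, blue), "camera_matrix" (3x3 intrinsics, pixels), "k1" (the pictures are not rectified: a ray, as slopes to the right and down, at radius r is drawn at 1 + k1 r^2 times it, then the intrinsics apply), "extrinsics" (4x4, takes a point from world to camera coordinates). Camera axes: x right, y down, z forward; pixel columns grow to the right and rows downward; lengths in m; the calibration is good to about 2 mm. A picture is of the moment at which its call begins. There is no depth.
- robot.job_done(): hands the job in, once; it reports no verdict.
The state is a dict: "time": time; "q": joint angles; "qvel": joint speeds; "tau": joint torques, N m; "eef_pos": TCP position; "tcp_rot": TCP orientation; "contact_force": force on the tool from outside, world axes, zero at the start; "moment": the same for the moment, N m; "finger_gap": finger opening in m.
Only numpy, scipy, OpenCV 4.12 (cv2) and the standard library are available. Lean on these libraries where they do the work, as an engineer would, in place of code of your own. Each camera call takes 0.05 s, during which the arm holds its last target.

## Working session

There is one attempt and no reset: what is moved stays moved. The work goes in short steps, Python scripts to look and compute and a tool call to move; the robot and the scene stay as the last step left them, time stands still between calls to the robot, and variables do not carry over. Pictures are saved under pics/ and viewed, and the job is handed in when it is done.

Besides the shell and the picture viewer there is one more tool, called after "Request:" by a JSON object that holds its "method" and its "body". servo_tool: Moves the arm, as the interface text tells. Its arguments: {"type":"object","properties":{"targets":{"type":"array","items":{"type":"array","items":{"type":"array","items":{"type":"number"}}}},"grip_force":{"type":"number"}},"required":["targets"]}

```bash
ls; mkdir -p pics; python3 - <<'E'
from cell import telemetry, eyes, robot
import cv2,numpy as np
s=telemetry.read_state()
print({k:np.round(v,4) for k,v in s.items()})
for n in("scene","side"):
    c=eyes.capture(n); cv2.imwrite(f"pics/{n}0.png",c["frame"][...,::-1])
    np.savez(f"pics/{n}0.npz",**{k:c[k] for k in("frame","camera_matrix","k1","extrinsics")})
    print(c["camera_matrix"],c["k1"],c["extrinsics"])
E
```

```text
pics
{'time': np.float64(0.0), 'q': array([-0.134 ,  0.151 ,  1.438 ,  0.    ,  1.5538, -0.134 ]), 'qvel': array([ 0.0013,  0.0013,  0.0012, -0.0022, -0.0006,  0.0009]), 'tau': array([ 1.00000e-04, -7.13061e+01, -5.70859e+01, -2.00000e-04,
        9.10000e-03,  2.00000e-04]), 'eef_pos': array([0.5748, 0.    , 0.2307]), 'tcp_rot': array([ 7.071e-01,  7.071e-01, -4.000e-04, -5.000e-04]), 'contact_force': array([0.6672, 0.5233, 0.3231]), 'moment': array([ 0.0205,  0.0073, -0.0118]), 'finger_gap': np.float64(0.0851)}
[[457.75946103   0.         314.77640676]
 [  0.         457.75946103 235.39305006]
 [  0.           0.           1.        ]] -0.027744623574676684 [[-0.64702638  0.76246003 -0.00340095  0.35121168]
 [ 0.6001871   0.50655988 -0.61900932 -0.28035799]
 [-0.47024708 -0.40255656 -0.78537628  1.37042908]
 [ 0.          0.          0.          1.        ]]
[[460.41076464   0.         319.09970816]
 [  0.         460.41076464 240.76295396]
 [  0.           0.           1.        ]] -0.014499049491980005 [[ 0.9878684  -0.1551847  -0.00580811 -0.5499891 ]
 [-0.07882425 -0.46884955 -0.87975385  0.11905557]
 [ 0.1338012   0.86953885 -0.47539397  0.90882075]
 [ 0.          0.          0.          1.        ]]
```

View pics/scene0.png

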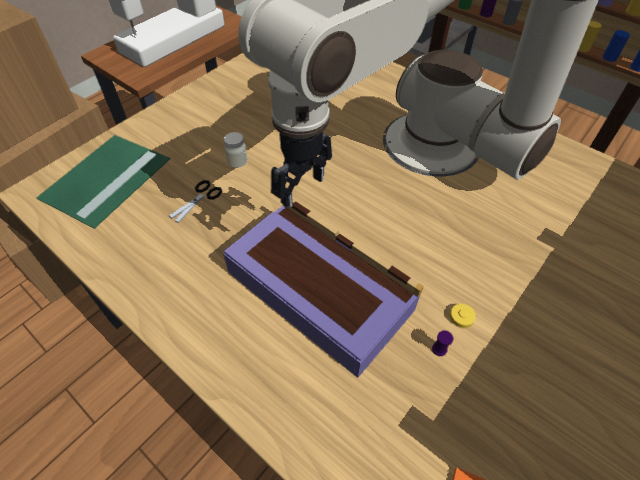

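View pics/side0.png

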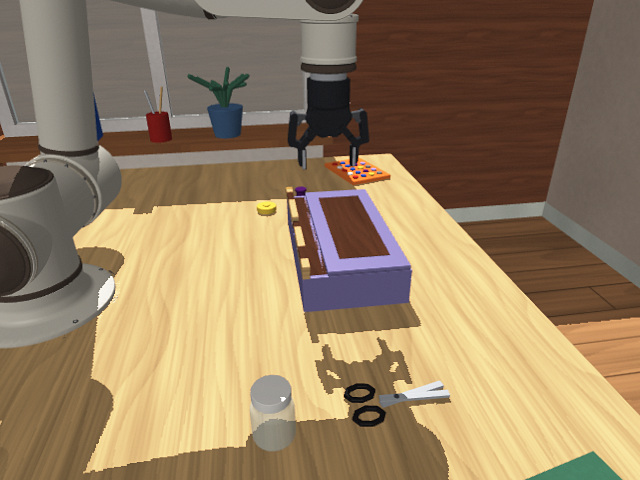

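The scene view shows the brass cap near pixel (420,288), with the plain end near (285,210). In the side view the rail runs from about (306,272) to (290,190). I'll zoom in on both.

```bash
python3 - <<'E'
import cv2
a=cv2.imread("pics/scene0.png")[190:380,210:440]
cv2.imwrite("pics/z1.png",cv2.resize(a,None,fx=3.4,fy=3.1,interpolation=cv2.INTER_CUBIC)[:600,:800])
a=cv2.imread("pics/side0.png")[175:315,270:420]
cv2.imwrite("pics/z2.png",cv2.resize(a,None,fx=4,fy=4,interpolation=cv2.INTER_CUBIC))
E
```

```text
(no output)
```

View pics/z1.png

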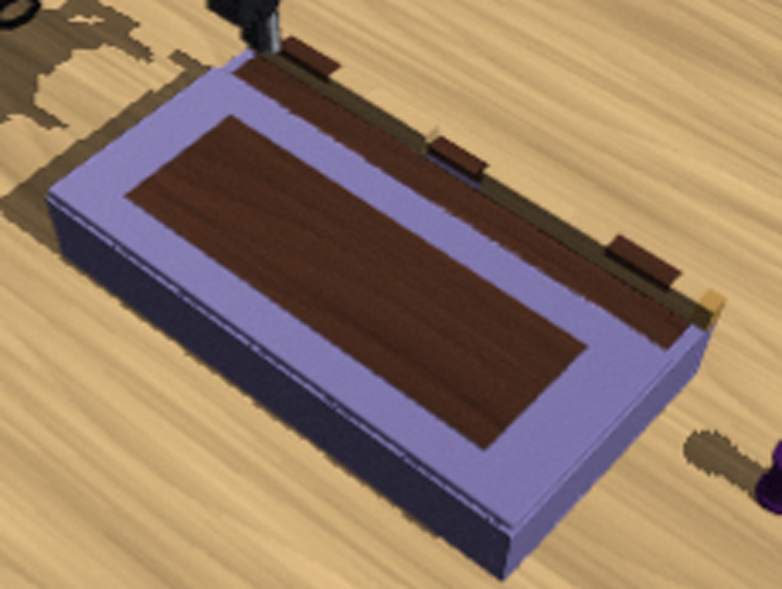

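View pics/z2.png

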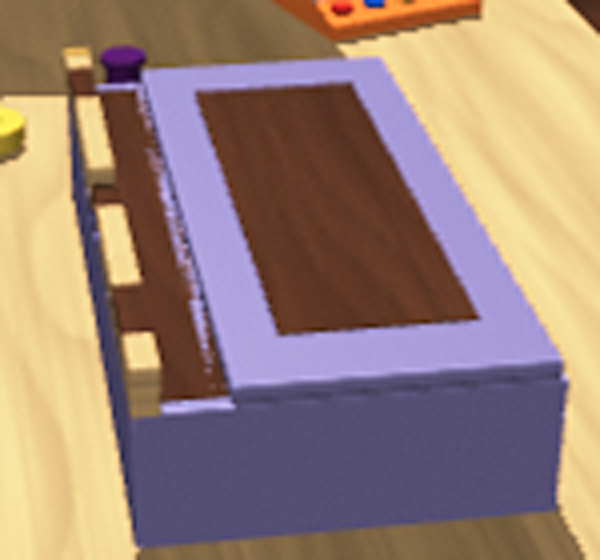

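```bash
python3 - <<'E'
import cv2
a=cv2.imread("pics/scene0.png")[265:305,380:435]
b=cv2.imread("pics/scene0.png")[195:235,270:325]
cv2.imwrite("pics/z3.png",cv2.resize(cv2.vconcat([a,b]),None,fx=7,fy=7,interpolation=cv2.INTER_NEAREST))
a=cv2.imread("pics/side0.png")[180:230,280:320];b=cv2.imread("pics/side0.png")[230:280,280:320]
cv2.imwrite("pics/z4.png",cv2.resize(cv2.hconcat([a,b]),None,fx=10,fy=10,interpolation=cv2.INTER_NEAREST))
E
```

```text
(no output)
```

View pics/z3.png

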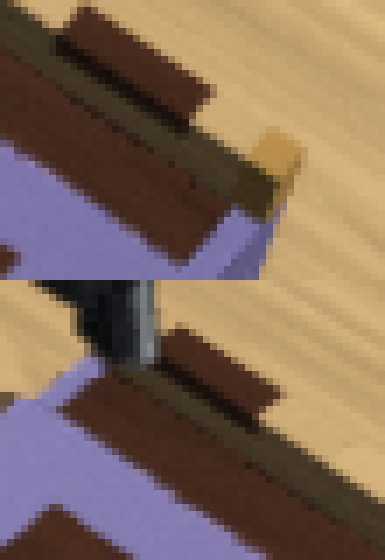

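View pics/z4.png

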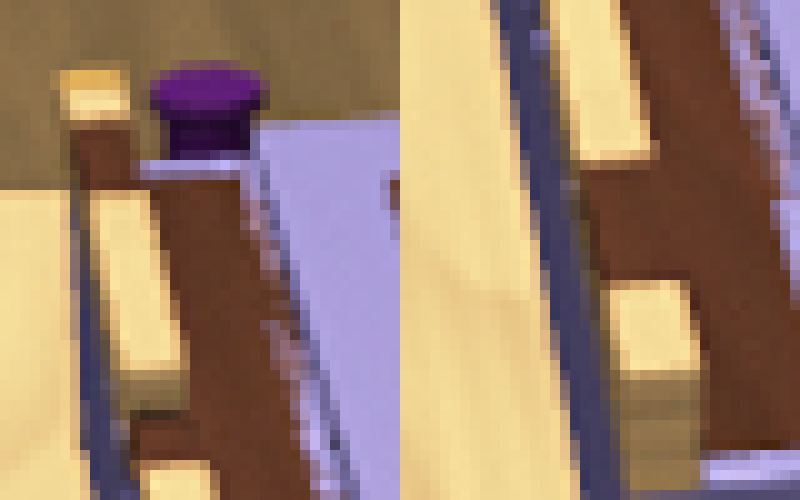

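```bash
cat > h.py <<'E'
import numpy as np,cv2
def ray(c,uv,z):
    uv=np.array(uv,float).reshape(-1,1,2)
    n=cv2.undistortPoints(uv,np.array(c["camera_matrix"]),np.array([float(c["k1"]),0,0,0,0])).reshape(-1,2)
    E=np.array(c["extrinsics"]);R,t=E[:3,:3],E[:3,3]
    d=np.c_[n,np.ones(len(n))]@R; o=-R.T@t
    return o+d*((z-o[2])/d[:,2])[:,None]
E
python3 - <<'E'
from h import *
s=np.load("pics/side0.npz");c=np.load("pics/scene0.npz")
P=dict(plainF=(302,267.3),plainB=(309.9,267.3),inlF=(300.6,257.6),inlB=(308.4,257.6),brF=(285.6,186.6),brB=(292.6,186.6),notchPlusF=(291.7,216.5),notchPlusB=(298.2,216.5),notchMinusF=(293.8,225.6),notchMinusB=(301.5,225.6))
for k,v in P.items(): print(k,np.round(ray(s,v,.1)[0],4))
Q=dict(brBackEnd=(380+268/7,265+178/7),brFrontEnd=(380+300/7,265+150/7),brFrontIn=(380+272/7,265+128/7),inlM_F=(380+88/7,265+6/7),inlP_F=(380+212/7,265+90/7),i2m=(270+178/7,195+50/7),i2p=(270+283/7,195+112/7))
for k,v in Q.items(): print(k,np.round(ray(c,np.array(v)-.5,.1)[0],4))
E
```

```text
plainF [ 0.5074 -0.1204  0.1   ]
plainB [ 0.5214 -0.1227  0.1   ]
inlF [ 0.5091 -0.086   0.1   ]
inlB [ 0.5234 -0.0883  0.1   ]
brF [0.5142 0.2728 0.1   ]
brB [0.5317 0.2698 0.1   ]
notchPlusF [0.5112 0.094  0.1   ]
notchPlusB [0.5253 0.0917 0.1   ]
notchMinusF [0.5109 0.0487 0.1   ]
notchMinusB [0.5269 0.046  0.1   ]
brBackEnd [0.531  0.2668 0.1   ]
brFrontEnd [0.5167 0.2688 0.1   ]
brFrontIn [0.5155 0.2584 0.1   ]
inlM_F [0.5144 0.192  0.1   ]
inlP_F [0.5157 0.2375 0.1   ]
i2m [ 0.5112 -0.0882  0.1   ]
i2p [ 0.5094 -0.0427  0.1   ]
```

Request:
{"method": "servo_tool", "body": {"targets": [[[255,1,-0.2,0,0],[255,2,-0.4,0,0],[255,3,-0.6,0,0],[255,4,-0.9,0,0],[255,5,-1.1,0,0.01],[255,6,-1.3,0,0.02],[255,7,-1.5,0.5,0.02],[255,8,-1.7,1,0.02],[255,9,-1.9,1.5,0.02],[255,9.9,-2.1,2,0.02],[255,9.9,-2.1,2,0.02],[255,9.9,-2.1,2,0.02]]], "grip_force": 40}}

```text
time: 1.1
eef_pos: [0.5217, 0.2483, 0.1803]
tcp_rot: [0.713, 0.701, -0.001, -0.0]
contact_force: [-0.1, -0.5, -0.1]
finger_gap: 0.0
```

```bash
python3 - <<'E'
from cell import telemetry, eyes, robot
import cv2,numpy as np
for n in("side","wrist","scene"):
    c=eyes.capture(n); cv2.imwrite(f"pics/{n}1.png",c["frame"][...,::-1])
    np.savez(f"pics/{n}1.npz",**{k:c[k] for k in("frame","camera_matrix","k1","extrinsics")})
s=telemetry.read_state()
print({k:np.round(v,4) for k,v in s.items() if k not in("tau","qvel")})
a=cv2.imread("pics/side1.png")[100:300,230:430]
cv2.imwrite("pics/z5.png",cv2.resize(a,None,fx=3,fy=3,interpolation=cv2.INTER_CUBIC))
E
```

```text
{'time': np.float64(1.25), 'q': array([ 3.0800e-01,  1.7810e-01,  1.5059e+00, -1.0000e-04,  1.4573e+00,
        3.2860e-01]), 'eef_pos': array([0.5228, 0.2469, 0.1817]), 'tcp_rot': array([7.143e-01, 6.998e-01, 1.000e-04, 1.000e-04]), 'contact_force': array([-0.9019,  0.0156, -0.1059]), 'moment': array([0.033 , 0.0089, 0.0261]), 'finger_gap': np.float64(0.0002)}
```

View pics/wrist1.png

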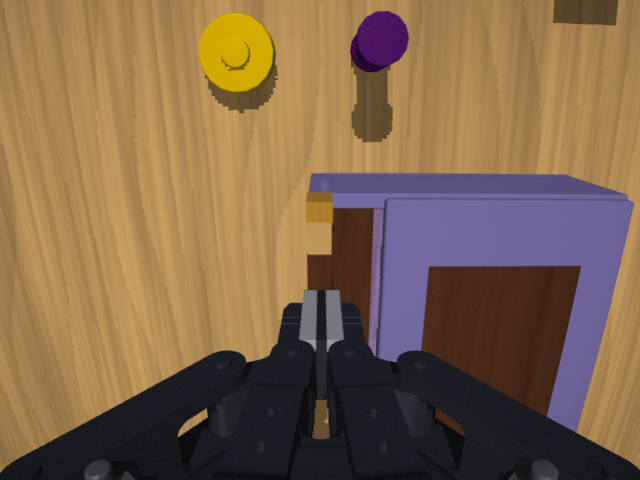

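View pics/z5.png

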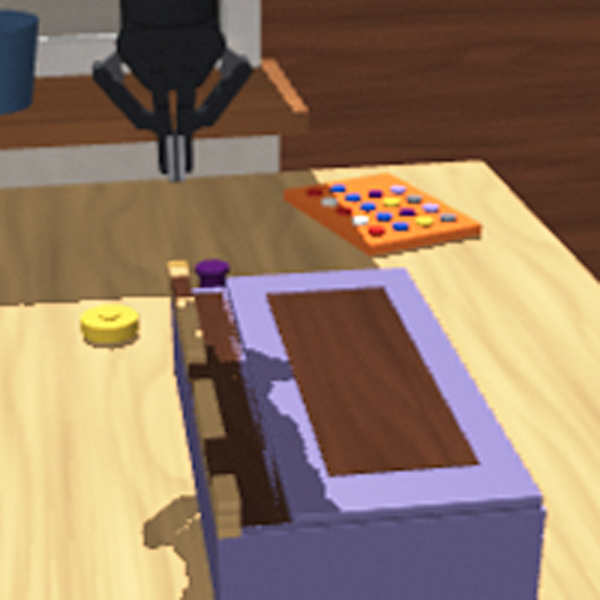

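The wrist view shows the rail running straight up the picture. The brass cap is at (306–332, 193–222), in line with the closed fingertip, and the spool and tape case are clear of it.

```bash
python3 - <<'E'
from h import *
c=np.load("pics/wrist1.npz")
for v in [(306.3,194),(333,194),(332,222),(306.5,222),(331.5,254),(306.8,254)]: print(v,np.round(ray(c,v,.1)[0],4))
E
```

```text
(306.3, 194) [0.5142 0.2758 0.1   ]
(333, 194) [0.5291 0.2755 0.1   ]
(332, 222) [0.5283 0.2593 0.1   ]
(306.5, 222) [0.5138 0.2596 0.1   ]
(331.5, 254) [0.5278 0.2399 0.1   ]
(306.8, 254) [0.5134 0.2402 0.1   ]
```

Request:
{"method": "servo_tool", "body": {"targets": [[[255,0,-0.04,1,0],[255,0,-0.04,2,0],[255,0,-0.04,2.5,0],[255,0,-0.04,2.8,0],[255,0,-0.04,3.0,0],[255,0,-0.04,3.1,0],[255,0,-0.04,3.1,0],[255,0,-0.04,3.1,0]]]}}

```text
time: 1.92
eef_pos: [0.5219, 0.2476, 0.1047]
tcp_rot: [0.714, 0.7, 0.0, 0.0]
contact_force: [-1.5, 0.1, 0.4]
finger_gap: -0.0001
```

Request:
{"method": "servo_tool", "body": {"targets": [[[255,0,0,0.08,0],[255,0,0,0.14,0],[255,0,0,0.18,0],[255,0,0,0.2,0],[255,0,0,0.2,0]]]}}

```text
time: 2.33
eef_pos: [0.5217, 0.2476, 0.1]
tcp_rot: [0.714, 0.7, 0.0, 0.0]
contact_force: [-5.4, -2.1, 14.7]
finger_gap: 0.0
```

Request:
{"method": "servo_tool", "body": {"targets": [[[255,0,0,-0.01,0],[255,-0.1,0,-0.01,0],[255,-0.2,0,-0.01,0],[255,-0.3,0,-0.01,0],[255,-0.4,0,-0.01,0]]]}}

```text
time: 2.75
eef_pos: [0.5218, 0.2382, 0.1]
tcp_rot: [0.714, 0.7, 0.001, 0.0]
contact_force: [-0.4, 5.4, 7.7]
finger_gap: -0.0002
```

Request:
{"method": "servo_tool", "body": {"targets": [[[255,-0.16,0,0,0],[255,-0.32,0,0,0],[255,-0.48,0,0,0],[255,-0.64,0,0,0],[255,-0.8,0,0,0],[255,-0.96,0,0,0],[255,-1.12,0,0,0],[255,-1.28,0,0,0],[255,-1.44,0,0,0],[255,-1.6,0,0,0],[255,-1.76,0,0,0],[255,-1.92,0,0,0]]]}}

```text
time: 3.75
eef_pos: [0.5209, 0.1901, 0.1]
tcp_rot: [0.714, 0.7, 0.001, 0.0]
contact_force: [0.0, 5.2, 7.4]
finger_gap: 0.0002
```

Request:
{"method": "servo_tool", "body": {"targets": [[[255,-0.16,0,0,0],[255,-0.32,0,0,0],[255,-0.48,0,0,0],[255,-0.64,0,0,0],[255,-0.8,0,0,0],[255,-0.96,0,0,0],[255,-1.12,0,0,0],[255,-1.28,0,0,0],[255,-1.44,0,0,0],[255,-1.6,0,0,0],[255,-1.76,0,0,0],[255,-1.92,0,0,0]]]}}

```text
time: 4.75
eef_pos: [0.5198, 0.1419, 0.0998]
tcp_rot: [0.714, 0.7, 0.001, 0.0]
contact_force: [-0.2, 3.5, 7.1]
finger_gap: 0.0002
```

Request:
{"method": "servo_tool", "body": {"targets": [[[255,-0.12,0,0,0],[255,-0.24,0,0,0],[255,-0.36,0,0,0],[255,-0.48,0,0,0],[255,-0.6,0,0,0],[255,-0.72,0,0,0],[255,-0.84,0,0,0],[255,-0.96,0,0,0],[255,-1.08,0,0,0],[255,-1.2,0,0,0]]]}}

```text
time: 5.58
eef_pos: [0.5192, 0.1119, 0.0998]
tcp_rot: [0.714, 0.7, 0.001, 0.0]
contact_force: [0.8, 3.7, 6.3]
finger_gap: -0.0002
```

Now in short steps toward the notch.

Request:
{"method": "servo_tool", "body": {"targets": [[[255,-0.1,0,0.01,0],[255,-0.2,0,0.01,0],[255,-0.3,0,0.01,0],[255,-0.4,0,0.01,0],[255,-0.5,0,0.01,0],[255,-0.6,0,0.01,0]]]}}

```text
time: 6.08
eef_pos: [0.5191, 0.0971, 0.0998]
tcp_rot: [0.714, 0.7, 0.001, 0.0]
contact_force: [0.8, 5.6, 8.1]
finger_gap: -0.0
```

Request:
{"method": "servo_tool", "body": {"targets": [[[255,-0.1,0,0,0],[255,-0.2,0,0,0]]]}}

```text
time: 6.25
eef_pos: [0.519, 0.0921, 0.0997]
tcp_rot: [0.714, 0.7, 0.001, 0.0]
contact_force: [0.2, 5.8, 7.7]
finger_gap: 0.0004
```

Request:
{"method": "servo_tool", "body": {"targets": [[[255,-0.1,0,0,0],[255,-0.2,0,0,0]]]}}

```text
time: 6.42
eef_pos: [0.5187, 0.0869, 0.0996]
tcp_rot: [0.714, 0.7, 0.001, 0.0]
contact_force: [0.8, 1.9, 3.4]
finger_gap: -0.0005
```

Request:
{"method": "servo_tool", "body": {"targets": [[[255,-0.1,0,0,0],[255,-0.2,0,0,0]]]}}

```text
time: 6.58
eef_pos: [0.5181, 0.0814, 0.0988]
tcp_rot: [0.714, 0.7, -0.0, 0.0]
contact_force: [0.7, -0.3, -0.1]
finger_gap: -0.0003
```

The contact force dropped to zero and the tip sank below the rail top at y≈0.083, so this is the notch. I'll centre in it, then come down onto the catch.

Request:
{"method": "servo_tool", "body": {"targets": [[[255,-0.1,0,0,0],[255,-0.2,0,0,0],[255,-0.3,0,0,0],[255,-0.4,0,0,0],[255,-0.4,0,0.1,0],[255,-0.4,0,0.2,0],[255,-0.4,0,0.26,0],[255,-0.4,0,0.26,0]]]}}

```text
time: 7.25
eef_pos: [0.5177, 0.0716, 0.0917]
tcp_rot: [0.714, 0.7, -0.0, -0.0]
contact_force: [-0.9, -0.5, -0.4]
finger_gap: -0.0002
```

Request:
{"method": "servo_tool", "body": {"targets": [[[255,0,0,0.04,0],[255,0,0,0.08,0],[255,0,0,0.12,0]]]}}

```text
time: 7.5
eef_pos: [0.518, 0.0716, 0.0895]
tcp_rot: [0.714, 0.7, 0.0, 0.0]
contact_force: [-2.8, -0.0, 6.1]
finger_gap: 0.0003
```

Request:
{"method": "servo_tool", "body": {"targets": [[[255,0,0,0.04,0],[255,0,0,0.08,0],[255,0,0,0.12,0],[255,0,0,0.16,0],[255,0,0,0.2,0],[255,0,0,0.22,0],[255,0,0,0.22,0]]]}}

```text
time: 8.08
eef_pos: [0.518, 0.0716, 0.084]
tcp_rot: [0.714, 0.7, 0.0, 0.0]
contact_force: [-1.3, 0.2, 4.5]
finger_gap: -0.0
```

Request:
{"method": "servo_tool", "body": {"targets": [[[255,0,0,0.02,0],[255,0,0,0.03,0],[255,0,0,0.03,0]]]}}

```text
time: 8.33
eef_pos: [0.518, 0.0716, 0.0833]
tcp_rot: [0.714, 0.7, 0.0, 0.0]
contact_force: [-1.8, -0.3, 6.1]
finger_gap: 0.0005
```

Request:
{"method": "servo_tool", "body": {"targets": [[[255,0,0,0.02,0],[255,0,0,0.02,0],[255,0,0,0.02,0]]]}}

```text
time: 8.58
eef_pos: [0.518, 0.0716, 0.083]
tcp_rot: [0.714, 0.7, 0.0, 0.0]
contact_force: [-2.8, 0.6, 8.4]
finger_gap: -0.0003
```

Request:
{"method": "servo_tool", "body": {"targets": [[[255,0,0,0.02,0],[255,0,0,0.02,0],[255,0,0,0.02,0]]]}}

```text
time: 8.83
eef_pos: [0.5181, 0.0717, 0.0829]
tcp_rot: [0.714, 0.7, 0.0, 0.0]
contact_force: [-6.8, -0.1, 14.4]
finger_gap: -0.0
```

Request:
{"method": "servo_tool", "body": {"targets": [[[255,0,0,0.02,0],[255,0,0,0.02,0],[255,0,0,0.02,0]]]}}

```text
time: 9.08
eef_pos: [0.5181, 0.0716, 0.0829]
tcp_rot: [0.714, 0.7, 0.0, 0.0]
contact_force: [-8.8, 0.3, 21.8]
finger_gap: -0.0001
```

```bash
python3 - <<'E'
from cell import eyes
import cv2
c=eyes.capture("side"); a=c["frame"][...,::-1][100:320,230:450]
cv2.imwrite("pics/z6.png",cv2.resize(a,None,fx=2.7,fy=2.7,interpolation=cv2.INTER_CUBIC))
E
```

```text
(no output)
```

View pics/z6.png

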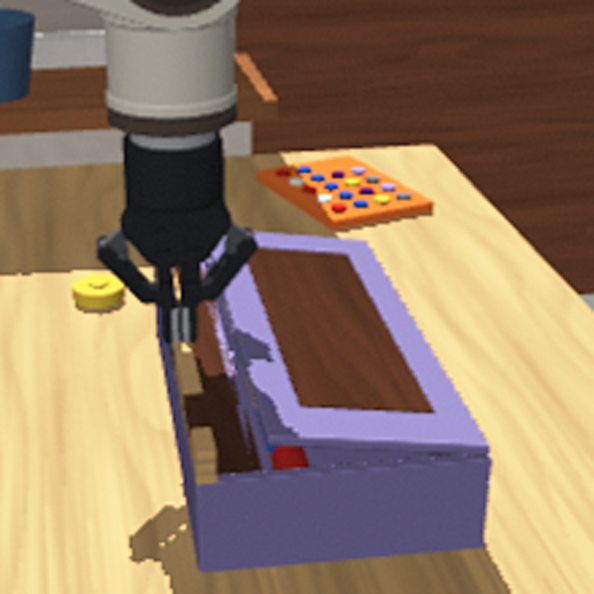

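The side view shows the lid's front edge raised, with red contents visible near (290,457). The tip is seated in the notch with the stop force rising, so I'll lift straight up.

Request:
{"method": "servo_tool", "body": {"targets": [[[255,0,0,-0.1,0],[255,0,0,-0.3,0],[255,0,0,-0.7,0],[255,0,0,-1.2,0],[255,0,0,-2,0],[255,0,0,-3,0],[255,0,0,-4,0],[255,0,0,-5,0],[255,0,0,-5.5,0],[255,0,0,-5.5,0],[255,0,0,-5.5,0]]]}}

```text
time: 10.05
eef_pos: [0.5181, 0.0716, 0.2198]
tcp_rot: [0.714, 0.7, 0.0, 0.0]
contact_force: [-0.1, -0.1, -0.4]
finger_gap: -0.0
```

```bash
python3 - <<'E'
from cell import eyes,telemetry
import cv2,numpy as np
ims=[]
for n in("scene","side"):
    c=eyes.capture(n); a=c["frame"][...,::-1].copy(); ims.append(a); cv2.imwrite(f"pics/{n}2.png",a)
    np.savez(f"pics/{n}2.npz",**{k:c[k] for k in("frame","camera_matrix","k1","extrinsics")})
a=cv2.resize(ims[1][170:320,270:420],(400,400),interpolation=cv2.INTER_CUBIC)
b=cv2.resize(ims[0][190:390,220:420],(400,400),interpolation=cv2.INTER_CUBIC)
cv2.imwrite("pics/z7.png",cv2.hconcat([a,b]))
s=telemetry.read_state();print(s["time"],s["eef_pos"],s["contact_force"])
E
```

```text
10.15 [0.51760973 0.07157424 0.21829362] [-0.36018471 -0.19004526 -0.66150699]
```

View pics/z7.png

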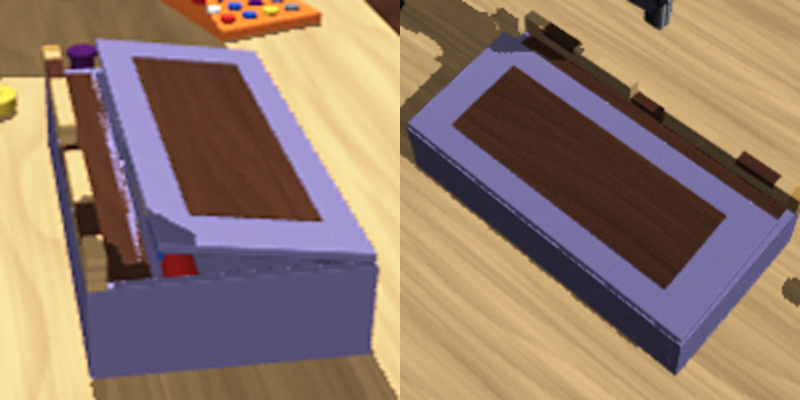

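View pics/scene2.png

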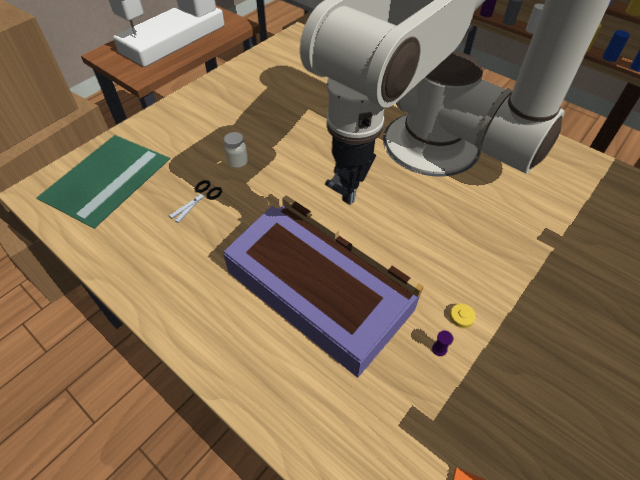

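The lid stays ajar with the arm clear. In the side view its front corner has risen from about (328,272) to (330,263), roughly what a 22 mm rise would give. The spool, jar, scissors and tape case are at the same pixels as at the start.

```bash
python3 - <<'E'
from cell import robot
print(robot.job_done())
E
```

```text
the job is handed in; nothing more can be done
None
```

The sewing box is open. The lid popped ajar when I pressed the catch fully down, and it stayed up after I lifted the arm clear.

- **Finding the notch:** I set the closed fingertip on the rail near the brass cap at y ≈ 0.248 m. I then slid it along at about 6–8 N until the force dropped to zero and the tip sank at y ≈ 0.083 m.
- **Pressing the catch:** I centred the tip at y ≈ 0.072 m and pushed down. The catch gave at about 5–6 N until it stopped at z = 0.0829 m, 17 mm below the rail top, where the force rose to 22 N without further travel.
- **Last checks:** The side view shows the lid's front corner about 9 pixels higher, roughly what a 22 mm rise would give. The spool, jar, scissors and tape case look unmoved, and nothing was touching the arm. I handed the job in at about 10 s on the robot's clock.

No check failed. The camera rays for the brass end of the rail disagreed by several millimetres (y between 0.267 and 0.276 m). The notch was found by touch, so this had no effect on the result.

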